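# Purge the gas before welding

## Task

Purge the shielding gas before welding: of the three grey control boxes on the welding table, take the knob with the raised straight bar grip, twist it clockwise (seen from above) to its stop, keep it there for about a second, then let go so that it springs all the way back. Do not turn the round current knob, and leave the small tacked-up steel post standing where it is.

Things in the scene. Friction and masses are not known exactly. Their poses are not given: they have to be found in the camera images.
- purge_knob (a joint): Purge knob's angle in rad: 0 at rest, growing clockwise seen from above, stop at 1.047 (60 deg). A spring pulls it back to 0 (0.05 N m at rest, 0.155 at the stop; back in about half a second). It sits mid-top on a fixed grey box, 76 x 76 x 50 mm high, sides parallel to the resting bar, at any of three places in a row; two like boxes carry a round knob and a mushroom button.
- purge_grip (a point): Point on the purge knob's vertical axis at grip height, 88 mm above the table. An upright straight black plastic bar 46 mm long, 14 mm thick, 62 to 98 mm above the table, on a bare metal disc of 44 mm diameter (54 to 62 mm up). Turns with the knob: x along the bar, y across its 14 mm thickness, z up. A short white line on top marks the bar's -x end.
- current_mark (a point): The pointer mark on the round current knob (black fluted plastic, 48 mm diameter, 26 mm high, top 80 mm above the table, on its own grey 76 x 76 x 50 mm box). This point lies 20 mm from the knob's turning axis, on its top face. The knob turns easily and stays where it is left: leave it as set.
- post: The small tacked-up steel post, loose: a round flange of 60 mm diameter and 6 mm thickness lying on the table with an upright 30 x 30 mm square tube on it, 64 mm high in all, about 0.25 kg. Origin at the centre of the flange's underside, z up. It stands between two of the boxes.

How it is judged:
By the outcome, as a careful person would: the job done as asked, in the order asked, and still so for the second after the job is handed in, with the robot touching nothing.
It also fails if it takes over 37 s, if anything falls off the work surface, if the arm or the gripper's body presses on something with over 40 N, if the wrist force passes 120 N, or if a joint passes its speed limit or range.

## Robot

A 6-joint arm with a two-finger parallel gripper is mounted at the origin on the work surface. World frame = base frame: x ahead of the robot, y to its left, z up, the work surface at z = 0. Lengths are in mm, angles in rad, forces in N, time in s.
With the tool pointing down it reaches from about 350 to 875 mm from the base axis. Payload 4.2 kg.
Tool frame: the origin (TCP) lies at the very end of the fingers, on their centre line; the grasp point (between the pads) lies 19 mm behind it (arm.grip_point_offset is the distance from the TCP to the grasp point, in mm); z points along the fingers, y is the line along which they close (so a half turn about z gives the same grasp; the last joint's range is limited). The gripper opens to 87 mm and grips with 3 to 60 N. Pads are 19 mm wide; open, the fingers measure 117 mm over their backs; the gripper's body (75 mm by 190 mm) begins 51 mm behind the grasp point.
Start: joints at [-0.866, 0.385, 0.008, 0, -1.194, -0.259], TCP at [269.499, -563.888, 222.55] pointing down, gripper open.
Joint ranges: [-3.14, 3.14], [-1.21, 2.06], [-1.07, 1.41], [-3.16, 2.05], [-2.99, -0.16], [-3.1, 3.1]. Speed limits (rad/s): [2.79, 2.79, 3.14, 3.14, 3.14, 3.14].

## Interface

Orientations are given as a unit quaternion [x, y, z, w].
In Python, from workcell import arm, cams, read_state gives the robot as it stands (arm), with the cameras (cams) and the readings as plain functions.
- The arm moves only by the tool send_path, called after "Call:" by a JSON object that holds its "name" and its "arguments". Schema: {"type":"object","properties":{"ticks":{"type":"array","items":{"type":"object","properties":{"finger_gap":{"type":"number"},"x":{"type":"number"},"y":{"type":"number"},"z":{"type":"number"},"wx":{"type":"number"},"wy":{"type":"number"},"wz":{"type":"number"}},"additionalProperties":false,"required":["finger_gap"]},"minItems":1,"maxItems":20},"force":{"type":"number"},"only":{"type":"string"},"quiet":{"type":"boolean"},"lines":{"type":"string"}},"required":["ticks"],"additionalProperties":false}. ticks is a list of rows, 1 to 20 of them, each an object with the fields finger_gap (the finger opening in mm), x, y, z (the shift in shares of 1000 mm (1.0 is 1000 mm)), wx, wy, wz (a rotation vector in normalised numbers (1 is 2 pi rad)); a field left out counts as zero (the opening has to be given); each row is the pose to reach, as a shift and turn from the pose commanded when the call began, along the tool's axes at that moment; what a row does not reach only later rows make up. A row lasts 1/12 s, in which the tool goes at most 41.7 mm and 0.125 rad, less where a joint would pass 70% of its speed; a pose out of reach is approached as far as the arm can. The fingers move at their own pace and stop on an object; force is the grip in N (left out, the last holds). Time passes only in rows, so rows that do not move let the fingers close. The tool returns the time, the measured TCP pose, the force, the opening and the grip force at its end. only (a regular expression) keeps the lines of the reply that match it, lines (a string "A,B") keeps lines A to B, and quiet returns only ok. Input that does not fit is refused with a message, and nothing moves.
- read_state(): the state, without advancing time (a new reading comes with each control period).
- cams.capture(name): name is "side" or "top"; returns a dict with "color" (420x560x3 uint8, red, green, blue), "intrinsics" (3x3 intrinsics, pixels), "eye" and "orientation" of the camera in the world. Camera axes: x right, y up, looking along -z (the intrinsics and any distortion apply to the point x, -y, -z); pixel columns grow to the right and rows downward; lengths in mm; the calibration is good to about 2 mm. A picture is of the moment at which its call begins. There is no depth.
- arm.finish_job(): hands the job in; it is judged then, once.
The state is a dict: "t": time; "joints": joint angles; "joint_vel": joint speeds; "effort": joint torques, N m; "ee_pos": TCP position; "tool_rot": TCP orientation; "wrist_force": force on the tool from outside, world axes, zero at the start; "moment": the same for the moment, N m; "width": finger opening in mm; "grasp_force": force on a finger pad.
Only numpy, scipy, OpenCV 4.12 (cv2) and the standard library are available. Lean on these libraries where they do the work, as an engineer would, in place of code of your own. Each camera call takes 0.05 s, during which the arm holds its last target. There are 200 camera calls.

## Working session

There is one attempt and no reset: what is moved stays moved. The work goes in short steps, Python scripts to look and compute and a tool call to move; the robot and the scene stay as the last step left them, time stands still between calls to the robot, and variables do not carry over. Pictures are saved under pics/ and viewed, at most 10 in all, crops included, and the job is handed in when it is done.

```bash
ls; mkdir -p pics
```

Run:
```python
from workcell import arm, cams, read_state
import cv2
for n in("top","side"):
    c=cams.capture(n); cv2.imwrite(f"pics/{n}0.png",c["color"][:,:,::-1]); print(n,c["intrinsics"],c["eye"],c["orientation"],[k for k in c])
s=read_state();print(s["t"],s["ee_pos"],s["tool_rot"],s["width"])
```

```text
pics
workcell.py
top [[469.68818689   0.         285.69594159]
 [  0.         469.68818689 207.21168211]
 [  0.           0.           1.        ]] [ 400.8661849    19.91824032 1041.42082508] [-0.04946075  0.05454084  0.7111101  -0.69921482] ['color', 'intrinsics', 'eye', 'orientation']
side [[505.35541905   0.         276.73686944]
 [  0.         505.35541905 214.0012209 ]
 [  0.           0.           1.        ]] [-51.3459468  637.30423252 789.46517695] [-0.15527275  0.40283033  0.83385989 -0.34394155] ['color', 'intrinsics', 'eye', 'orientation']
0.1 [ 269.26076746 -563.44186546  221.60030063] [-2.20967221e-01  9.75280762e-01  9.21778198e-04 -2.70154986e-04] 86.87077016551777
```

View pics/top0.png

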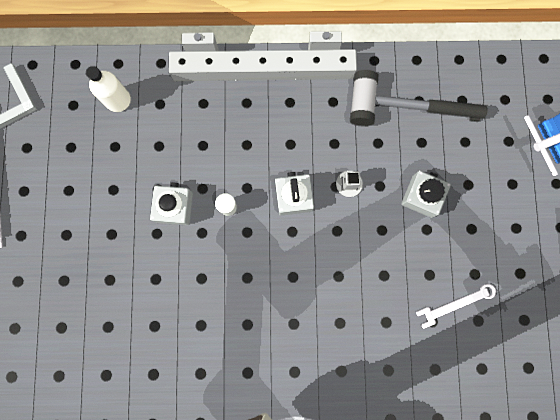

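View pics/side0.png

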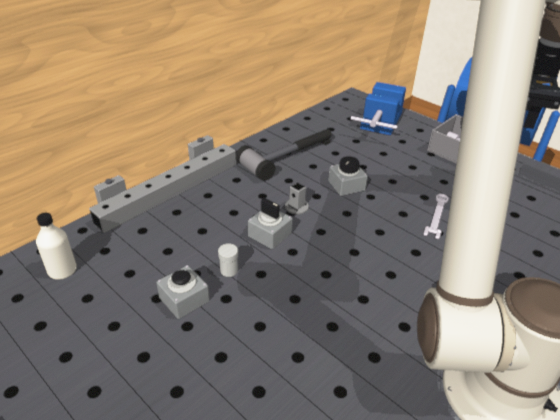

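The bar knob is on the middle box: top (294,190), side (270,210). The post is beside it at top (349,183). A white cup stands at top (225,204), the mushroom box at top (170,203) and the round knob at top (431,190). I'll enlarge both views around the bar.

Run:
```python
import cv2,numpy as np
a=cv2.imread("pics/top0.png")[160:225,265:375]; b=cv2.imread("pics/side0.png")[175:255,235:325]
a=cv2.resize(a,None,fx=7,fy=7,interpolation=cv2.INTER_CUBIC);b=cv2.resize(b,None,fx=7,fy=7,interpolation=cv2.INTER_CUBIC)
cv2.imwrite("pics/ct.png",a);cv2.imwrite("pics/cs.png",b);print(a.shape,b.shape)
```

```text
(455, 770, 3) (560, 630, 3)
```

View pics/ct.png

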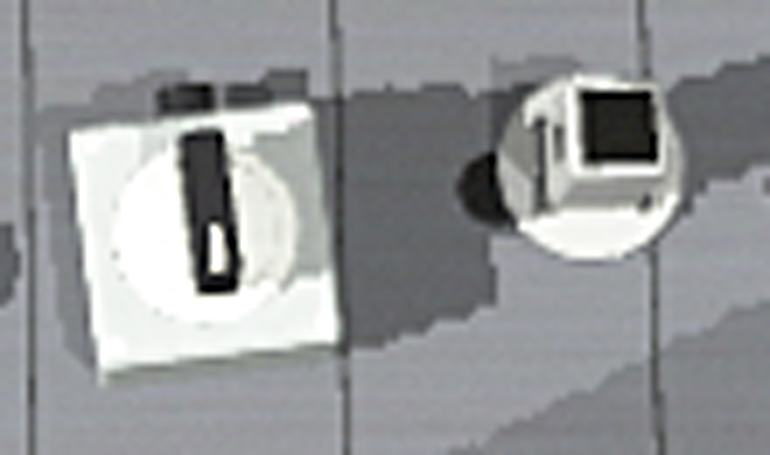

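View pics/cs.png

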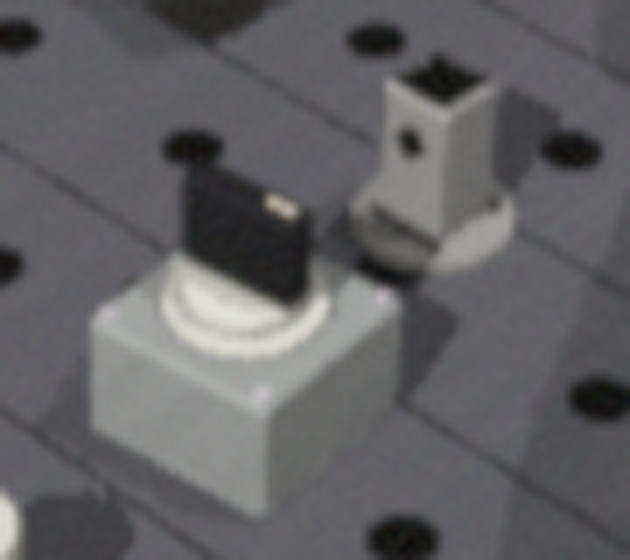

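Crops (7x, top offset (265,160), side offset (235,175)) show the bar's white mark at its lower end in top, i.e. towards the robot. The bar's top ends are at crop (202,131) to (219,292) in top, and the box corners are clear in both views. Next I triangulate.

Create geo.py:
```python
import numpy as np, cv2
from scipy.spatial.transform import Rotation as R
from workcell import arm, cams, read_state
C={n:cams.capture(n) for n in("top","side")}
def P(n):
    c=C[n];F=R.from_quat(c["orientation"]).as_matrix()@np.diag([1,-1,-1]);e=np.array(c["eye"])
    return c["intrinsics"]@np.c_[F.T,-F.T@e]
def tri(t,s):
    X=cv2.triangulatePoints(P("top"),P("side"),np.array(t,float),np.array(s,float))[:,0];return X[:3]/X[3]
def proj(n,X):
    p=P(n)@np.r_[X,1];return p[:2]/p[2]
def onz(n,p,z):
    M=P(n);H=np.c_[M[:,0],M[:,1],M[:,2]*z+M[:,3]];q=np.linalg.solve(H,[*p,1]);return q[:2]/q[2]
ct=lambda p:np.array(p)/7+[265-.43,160-.43]
cs=lambda p:np.array(p)/7+[235-.43,175-.43]
```

Run:
```python
from geo import *
np.set_printoptions(precision=1,suppress=True)
for n,t,s in [("box+x+y",(72,130),(95,320)),("box-x+y",(103,368),(265,408)),("box-x-y",(338,343),(395,295)),("bar+x",(202,131),(192,165)),("bar-x",(219,292),(300,212)),("postcorner -x+y",(578,165),(440,105))]:
    X=tri(ct(t),cs(s));print(n,X,proj("top",X)-ct(t))
for p in [(182,132),(222,129),(240,290),(198,294)]: print("bar98",onz("top",ct(p),98))
for p in [(72,130),(310,105),(338,343),(103,368)]: print("box50",onz("top",ct(p),50))
for p in [(192,165),(305,212)]: print("side bar98",onz("side",cs(p),98))
print("post64",onz("top",ct((617,127)),64),"flange6",onz("top",ct((592,167)),3))
print("mark knob",onz("top",(431,190),80),"cup",onz("top",(225,204),50))
for p in [(72,130),(103,368),(338,343)]: pass
```

```text
box+x+y [611.6  33.7  48.8] [0.  0.1]
box-x+y [538.5  26.3  51.2] [-0.4 -0.6]
box-x-y [546.1 -44.3  52.6] [-0.9 -1.2]
bar+x [602.   -3.8  97.6] [-0.6 -0.7]
bar-x [554.4  -6.8 102.9] [-1.  -1.3]
postcorner -x+y [ 596.1 -118.2   66.6] [-0.5 -0.6]
bar98 [600.2   0.9]
bar98 [600.9 -10.8]
bar98 [553.  -15.1]
bar98 [552.1  -2.9]
box50 [611.5  33.7]
box50 [618.2 -39.7]
box50 [543.9 -46.4]
box50 [537.4  25.3]
side bar98 [603.   -2.7]
side bar98 [560.1 -11.1]
post64 [ 606.8 -131.9] flange6 [ 606.6 -132.8]
mark knob [ 574.7 -291.7] cup [556.9 140.9]
```

The bar knob's axis is at about (577,-7). The bar runs at yaw about 0.093 rad, and the measured heights (98–103 for the bar, 49–53 for the box) agree with the text. The post is at about (607,-132), clear of the fingers.

Create go.py:
```python
import sys,numpy as np
from scipy.spatial.transform import Rotation as R
from workcell import arm, cams, read_state
x,y,z,yaw=map(float,sys.argv[1:5])   # TCP target, yaw of tool y in world
s=read_state();T=R.from_quat(s["tool_rot"])
ty=np.array([np.cos(yaw),np.sin(yaw),0]);tz=np.array([0,0,-1.])
G=R.from_matrix(np.c_[np.cross(ty,tz),ty,tz])
np.set_printoptions(precision=4,suppress=True)
print("t",s["t"],"d",T.inv().apply(np.array([x,y,z])-s["ee_pos"]),"rot",(T.inv()*G).as_rotvec(),"q",np.array(s["joints"]),"F",s["wrist_force"],"M",s["moment"])
```

```bash
python3 go.py 577 -7 150 1.664
```

```text
t 0.2 d [-517.5434  369.502    72.3225] rot [ 0.0013 -0.0003  0.3525] q [-0.8664  0.3853  0.0072 -0.0002 -1.194  -0.2586] F [-0.2455 -0.3698  0.1589] M [ 0.0048 -0.0263 -0.0143]
```

The manual's scale: shifts go in shares of 1000 mm and turns go in shares of 2 pi rad. Converting my numbers, -517.5 mm / 1000 = -0.5175, -420 mm / 1000 = -0.42, 0.3525 rad / 6.2832 = 0.0561.

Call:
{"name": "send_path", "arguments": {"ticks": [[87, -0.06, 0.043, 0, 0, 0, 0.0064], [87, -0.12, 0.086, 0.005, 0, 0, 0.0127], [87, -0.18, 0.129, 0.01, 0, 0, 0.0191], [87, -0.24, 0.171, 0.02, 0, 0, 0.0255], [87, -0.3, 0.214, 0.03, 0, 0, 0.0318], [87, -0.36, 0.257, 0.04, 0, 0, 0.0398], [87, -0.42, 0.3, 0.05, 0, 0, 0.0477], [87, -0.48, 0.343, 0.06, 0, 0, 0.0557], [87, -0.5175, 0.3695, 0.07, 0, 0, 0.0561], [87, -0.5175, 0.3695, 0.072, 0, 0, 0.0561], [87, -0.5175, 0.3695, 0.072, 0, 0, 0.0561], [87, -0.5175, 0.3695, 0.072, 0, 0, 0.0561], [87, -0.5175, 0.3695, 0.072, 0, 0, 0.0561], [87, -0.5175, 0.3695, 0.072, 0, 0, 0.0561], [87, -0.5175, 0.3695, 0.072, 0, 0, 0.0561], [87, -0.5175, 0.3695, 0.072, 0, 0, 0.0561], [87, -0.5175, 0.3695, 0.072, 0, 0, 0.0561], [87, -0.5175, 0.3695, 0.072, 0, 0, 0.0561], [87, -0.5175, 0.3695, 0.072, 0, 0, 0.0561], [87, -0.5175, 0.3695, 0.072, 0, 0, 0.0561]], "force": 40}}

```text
refused: ticks[0]: [87, -0.06, 0.043, 0, 0, 0, 0.0064] is not of type 'object' (schema: type "object"). Nothing was moved.
```

Nothing moved. I misread the format; it is a list of objects with named fields. Resending.

Call:
{"name": "send_path", "arguments": {"ticks": [{"finger_gap": 87, "x": -0.06, "y": 0.043, "wz": 0.0064}, {"finger_gap": 87, "x": -0.12, "y": 0.086, "z": 0.005, "wz": 0.0127}, {"finger_gap": 87, "x": -0.18, "y": 0.129, "z": 0.01, "wz": 0.0191}, {"finger_gap": 87, "x": -0.24, "y": 0.171, "z": 0.02, "wz": 0.0255}, {"finger_gap": 87, "x": -0.3, "y": 0.214, "z": 0.03, "wz": 0.0318}, {"finger_gap": 87, "x": -0.36, "y": 0.257, "z": 0.04, "wz": 0.0398}, {"finger_gap": 87, "x": -0.42, "y": 0.3, "z": 0.05, "wz": 0.0477}, {"finger_gap": 87, "x": -0.48, "y": 0.343, "z": 0.06, "wz": 0.0557}, {"finger_gap": 87, "x": -0.5175, "y": 0.3695, "z": 0.07, "wz": 0.0561}, {"finger_gap": 87, "x": -0.5175, "y": 0.3695, "z": 0.072, "wz": 0.0561}, {"finger_gap": 87, "x": -0.5175, "y": 0.3695, "z": 0.072, "wz": 0.0561}, {"finger_gap": 87, "x": -0.5175, "y": 0.3695, "z": 0.072, "wz": 0.0561}, {"finger_gap": 87, "x": -0.5175, "y": 0.3695, "z": 0.072, "wz": 0.0561}, {"finger_gap": 87, "x": -0.5175, "y": 0.3695, "z": 0.072, "wz": 0.0561}, {"finger_gap": 87, "x": -0.5175, "y": 0.3695, "z": 0.072, "wz": 0.0561}, {"finger_gap": 87, "x": -0.5175, "y": 0.3695, "z": 0.072, "wz": 0.0561}, {"finger_gap": 87, "x": -0.5175, "y": 0.3695, "z": 0.072, "wz": 0.0561}, {"finger_gap": 87, "x": -0.5175, "y": 0.3695, "z": 0.072, "wz": 0.0561}, {"finger_gap": 87, "x": -0.5175, "y": 0.3695, "z": 0.072, "wz": 0.0561}, {"finger_gap": 87, "x": -0.5175, "y": 0.3695, "z": 0.072, "wz": 0.0561}], "force": 40}}

```text
t: 1.87
ee_pos: [576.5, -8.6, 150.9]
tool_rot: [-0.046, 0.999, -0.0, -0.0]
wrist_force: [-0.8, -0.2, 0.7]
width: 87.1
grasp_force: 0.0
```

```bash
python3 go.py 577 -7 69 1.664
```

Run:
```python
from geo import *
for n in C: cv2.imwrite(f"pics/{n}1.png",C[n]["color"][:,:,::-1])
s=C["side"]["color"][120:280,190:370,::-1];cv2.imwrite("pics/cs1.png",cv2.resize(s,None,fx=3.7,fy=3.7,interpolation=cv2.INTER_CUBIC))
```

```text
t 1.8667 d [-0.6495  1.559  81.877 ] rot [-0.     -0.     -0.0015] q [ 0.2659  0.3641 -0.2159  0.     -0.9909 -1.745 ] F [-0.7523 -0.1693  0.6736] M [ 0.0011 -0.0749  0.0308]
```

View pics/cs1.png

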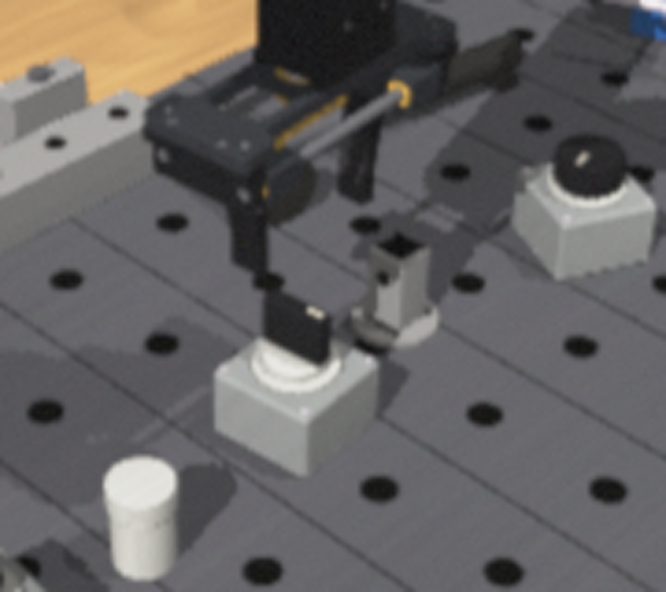

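The gripper hovers above and behind the bar, with fingertips at side (258,192) and (287,173). The bar, post and cup are untouched. I check the fingertip projections.

Run:
```python
from geo import *
s=read_state();T=R.from_quat(s["tool_rot"]);e=np.array(s["ee_pos"])
for k in(-1,1):
    for d in (43.5,58): print(k,d,proj("side",e+T.apply([0,k*d,0])),proj("top",e+T.apply([0,k*d,0])))
print(s["joints"],e)
```

```text
-1 43.5 [284.64432413 174.26499881] [318.37832496 182.12314351]
-1 58 [288.64207123 171.49527405] [325.82181365 181.3304288 ]
1 43.5 [259.27265522 191.8430341 ] [273.60770724 186.89111303]
1 58 [254.79781593 194.94329855] [266.12760537 187.68772696]
[ 2.66215153e-01  3.64223237e-01 -2.15349521e-01 -1.00052117e-05
 -9.90650421e-01 -1.74516513e+00] [576.83706869  -8.33573404 150.97395726]
```

View pics/top1.png

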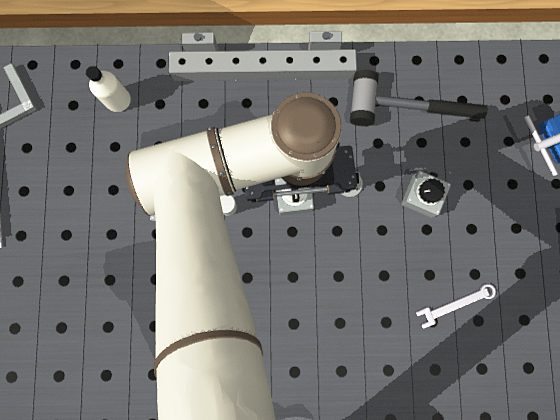

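The projections match the image to within 1–2 px, so I descend.

To row units: 81 mm / 1000 = 0.081, 1.2 mm / 1000 = 0.0012.

Call:
{"name": "send_path", "arguments": {"ticks": [{"finger_gap": 87, "x": -0.0003, "y": 0.0012, "z": 0.02}, {"finger_gap": 87, "x": -0.0003, "y": 0.0012, "z": 0.04}, {"finger_gap": 87, "x": -0.0003, "y": 0.0012, "z": 0.06}, {"finger_gap": 87, "x": -0.0003, "y": 0.0012, "z": 0.075}, {"finger_gap": 87, "x": -0.0003, "y": 0.0012, "z": 0.081}, {"finger_gap": 87, "x": -0.0003, "y": 0.0012, "z": 0.081}, {"finger_gap": 87, "x": -0.0003, "y": 0.0012, "z": 0.081}, {"finger_gap": 87, "x": -0.0003, "y": 0.0012, "z": 0.081}]}}

```text
t: 2.73
ee_pos: [578.2, -6.1, 70.8]
tool_rot: [-0.047, 0.999, 0.0, 0.001]
wrist_force: [0.5, 0.0, 0.6]
width: 87.4
grasp_force: 0.0
```

```bash
python3 go.py 577 -7 69 1.664
```

```text
t 2.7333 d [ 1.3211 -0.7314  1.8213] rot [0.0001 0.0024 0.0002] q [ 0.2695  0.4565 -0.3029  0.0005 -0.809  -1.7473] F [0.4947 0.0438 0.5952] M [-0.0144 -0.051  -0.0167]
```

Call:
{"name": "send_path", "arguments": {"ticks": [{"finger_gap": 30, "x": 0.0008, "y": -0.0004, "z": 0.001}, {"finger_gap": 30, "x": 0.0008, "y": -0.0004, "z": 0.001}, {"finger_gap": 30, "x": 0.0008, "y": -0.0004, "z": 0.001}, {"finger_gap": 30, "x": 0.0008, "y": -0.0004, "z": 0.001}, {"finger_gap": 30, "x": 0.0008, "y": -0.0004, "z": 0.001}, {"finger_gap": 5, "x": 0.0008, "y": -0.0004, "z": 0.001}, {"finger_gap": 5, "x": 0.0008, "y": -0.0004, "z": 0.001}, {"finger_gap": 5, "x": 0.0008, "y": -0.0004, "z": 0.001}, {"finger_gap": 5, "x": 0.0008, "y": -0.0004, "z": 0.001}, {"finger_gap": 5, "x": 0.0008, "y": -0.0004, "z": 0.001}, {"finger_gap": 5, "x": 0.0008, "y": -0.0004, "z": 0.001}, {"finger_gap": 5, "x": 0.0008, "y": -0.0004, "z": 0.001}], "force": 40}}

```text
t: 3.73
ee_pos: [576.6, -6.4, 68.5]
tool_rot: [-0.047, 0.999, 0.0, 0.0]
wrist_force: [-2.0, 11.4, 2.5]
width: 15.3
grasp_force: 6.7
```

```bash
python3 go.py 577 -7 69 1.664
```

```text
t 3.7333 d [-0.3899 -0.6197 -0.4822] rot [ 0.0004  0.0002 -0.0001] q [ 0.2695  0.4581 -0.3072 -0.0005 -0.8053 -1.7468] F [-1.9585 11.4449  2.4971] M [3.7553 0.6776 0.1381]
```

Call:
{"name": "send_path", "arguments": {"ticks": [{"finger_gap": 5}, {"finger_gap": 5}, {"finger_gap": 5}], "force": 40}}

```text
t: 3.98
ee_pos: [576.5, -5.7, 68.6]
tool_rot: [-0.047, 0.999, 0.0, 0.0]
wrist_force: [-0.0, 5.5, 1.1]
width: 13.7
grasp_force: 40.0
```

```bash
python3 go.py 577 -7 69 1.664
```

```text
t 3.9833 d [-0.3346 -1.3237 -0.4406] rot [0.001  0.0004 0.0004] q [ 0.2704  0.458  -0.307  -0.0012 -0.8052 -1.7468] F [-0.0467  5.4787  1.142 ] M [1.5425 0.3539 0.0834]
```

Gripped: 13.7 mm at 40 N. I turn clockwise (+z of the tool, which points down), first half-way to check.

To row units: 0.5 mm / 1000 = 0.0005, 0.52 rad / 6.2832 = 0.0828.

Call:
{"name": "send_path", "arguments": {"ticks": [{"finger_gap": 5, "y": 0.0005, "wz": 0.0111}, {"finger_gap": 5, "y": 0.0005, "wz": 0.0239}, {"finger_gap": 5, "y": 0.0005, "wz": 0.0366}, {"finger_gap": 5, "y": 0.0005, "wz": 0.0493}, {"finger_gap": 5, "y": 0.0005, "wz": 0.0621}, {"finger_gap": 5, "y": 0.0005, "wz": 0.0748}, {"finger_gap": 5, "y": 0.0005, "wz": 0.0828}, {"finger_gap": 5, "y": 0.0005, "wz": 0.0828}], "force": 40}}

```text
t: 4.65
ee_pos: [576.7, -4.9, 68.6]
tool_rot: [0.212, 0.977, 0.001, 0.0]
wrist_force: [-0.7, 7.4, 0.5]
width: 13.4
grasp_force: 40.0
```

```bash
python3 go.py 577 -7 69 1.664
```

```text
t 4.65 d [-1.1631 -1.8096 -0.4423] rot [ 0.0016  0.0005 -0.5211] q [ 0.2717  0.458  -0.3069 -0.0016 -0.8048 -2.2692] F [-0.669   7.4199  0.4809] M [1.8055 0.2733 0.0883]
```

To row units: 0.9 mm / 1000 = 0.0009, 0.4 mm / 1000 = 0.0004, 0.5 rad / 6.2832 = 0.0796.

Call:
{"name": "send_path", "arguments": {"ticks": [{"finger_gap": 5, "x": 0.0004, "y": 0.0009, "wz": 0.0127}, {"finger_gap": 5, "x": 0.0004, "y": 0.0009, "wz": 0.0255}, {"finger_gap": 5, "x": 0.0004, "y": 0.0009, "wz": 0.0382}, {"finger_gap": 5, "x": 0.0004, "y": 0.0009, "wz": 0.0509}, {"finger_gap": 5, "x": 0.0004, "y": 0.0009, "wz": 0.0637}, {"finger_gap": 5, "x": 0.0004, "y": 0.0009, "wz": 0.0732}, {"finger_gap": 5, "x": 0.0004, "y": 0.0009, "wz": 0.0796}, {"finger_gap": 5, "x": 0.0004, "y": 0.0009, "wz": 0.0796}], "force": 40}}

```text
t: 5.32
ee_pos: [577.2, -4.2, 68.6]
tool_rot: [0.447, 0.894, 0.001, 0.001]
wrist_force: [-0.3, 5.7, -0.7]
width: 13.5
grasp_force: 40.0
```

```bash
python3 go.py 577 -7 69 1.664
```

```text
t 5.3167 d [-2.1493 -1.8568 -0.4477] rot [ 0.0017  0.0012 -1.0204] q [ 0.273   0.4583 -0.3067 -0.0008 -0.8039 -2.7705] F [-0.3398  5.7391 -0.6956] M [ 1.4502 -0.061   0.1488]
```

To row units: 0.05 rad / 6.2832 = 0.008.

Call:
{"name": "send_path", "arguments": {"ticks": [{"finger_gap": 5, "wz": 0.0032}, {"finger_gap": 5, "wz": 0.0064}, {"finger_gap": 5, "wz": 0.008}, {"finger_gap": 5, "wz": 0.008}], "force": 40}}

```text
t: 5.65
ee_pos: [577.2, -4.2, 68.6]
tool_rot: [0.468, 0.884, 0.001, 0.001]
wrist_force: [0.2, 4.8, -1.3]
width: 14.0
grasp_force: 40.0
```

```bash
python3 go.py 577 -7 69 1.664
```

```text
t 5.65 d [-2.2121 -1.7852 -0.4472] rot [ 0.0012  0.0013 -1.0666] q [ 0.2732  0.4584 -0.3068 -0.0001 -0.804  -2.8174] F [ 0.1627  4.7737 -1.2953] M [ 1.4426 -0.0114  0.7654]
```

The moment jumped from 0.15 to 0.77 N m at 1.067 rad, so the knob is on its stop. I hold, then open.

Call:
{"name": "send_path", "arguments": {"ticks": [{"finger_gap": 5}, {"finger_gap": 5}, {"finger_gap": 5}, {"finger_gap": 5}, {"finger_gap": 5}, {"finger_gap": 5}, {"finger_gap": 5}, {"finger_gap": 5}, {"finger_gap": 5}, {"finger_gap": 5}, {"finger_gap": 5}], "force": 40}}

```text
t: 6.57
ee_pos: [577.2, -4.2, 68.6]
tool_rot: [0.467, 0.884, 0.001, 0.001]
wrist_force: [0.0, 4.0, -1.2]
width: 13.7
grasp_force: 40.0
```

```bash
python3 go.py 577 -7 69 1.664
```

```text
t 6.5667 d [-2.223  -1.7936 -0.4356] rot [ 0.0011  0.0013 -1.0661] q [ 0.2733  0.4584 -0.3068 -0.     -0.804  -2.817 ] F [ 0.0499  3.9744 -1.2498] M [ 1.4117 -0.0616  0.7541]
```

Call:
{"name": "send_path", "arguments": {"ticks": [{"finger_gap": 87}, {"finger_gap": 87}, {"finger_gap": 87}, {"finger_gap": 87}, {"finger_gap": 87}, {"finger_gap": 87}, {"finger_gap": 87}, {"finger_gap": 87}, {"finger_gap": 87}, {"finger_gap": 87}, {"finger_gap": 87}, {"finger_gap": 87}, {"finger_gap": 87}, {"finger_gap": 87}, {"finger_gap": 87}, {"finger_gap": 87}, {"finger_gap": 87}, {"finger_gap": 87}]}}

```text
t: 8.07
ee_pos: [576.5, -5.1, 68.5]
tool_rot: [0.469, 0.883, -0.0, -0.0]
wrist_force: [0.6, -0.0, 0.7]
width: 87.3
grasp_force: 0.0
```

```bash
python3 go.py 577 -7 69 1.664
```

```text
t 8.0667 d [-1.8572 -0.6159 -0.4546] rot [-0.     -0.     -1.0698] q [ 0.272   0.458  -0.3075 -0.     -0.8054 -2.8194] F [ 0.5763 -0.0327  0.6929] M [-0.0857 -0.0082 -0.0493]
```

Released with no residual force. I lift straight up and look.

To row units: -150 mm / 1000 = -0.15, -130 mm / 1000 = -0.13.

Call:
{"name": "send_path", "arguments": {"ticks": [{"finger_gap": 87, "z": -0.015}, {"finger_gap": 87, "z": -0.04}, {"finger_gap": 87, "z": -0.07}, {"finger_gap": 87, "z": -0.1}, {"finger_gap": 87, "z": -0.13}, {"finger_gap": 87, "z": -0.15}, {"finger_gap": 87, "z": -0.15}, {"finger_gap": 87, "z": -0.15}, {"finger_gap": 87, "z": -0.15}]}}

```text
t: 8.82
ee_pos: [575.8, -5.1, 217.7]
tool_rot: [0.469, 0.883, -0.0, -0.001]
wrist_force: [-0.6, -0.8, -0.6]
width: 86.9
grasp_force: 0.0
```

Run:
```python
from geo import *
s=C["side"]["color"][120:280,190:370,::-1];cv2.imwrite("pics/cs2.png",cv2.resize(s,None,fx=3.7,fy=3.7,interpolation=cv2.INTER_CUBIC))
a=C["side"]["color"][195:262,235:325].astype(int);b=cv2.imread("pics/side1.png")[195:262,235:325,::-1].astype(int)
print((abs(a-b).max(2)>60).sum())
```

```text
11
```

View pics/cs2.png

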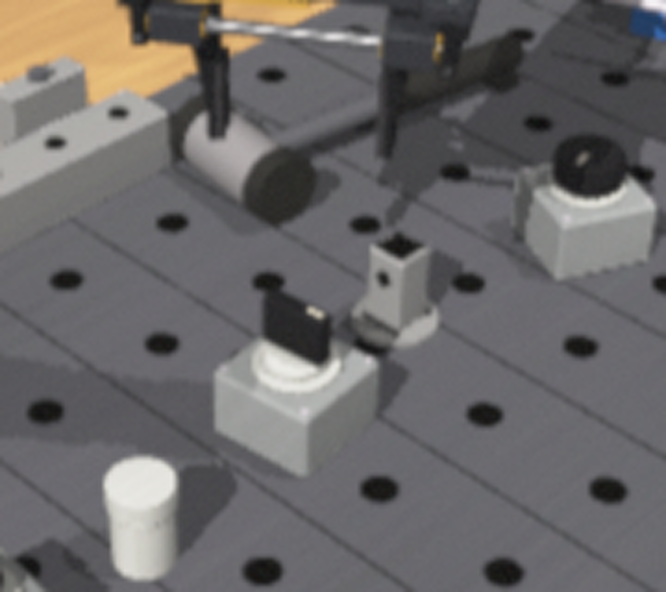

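The bar is back in its rest pose, with the white mark at crop (316,312) as before. The post at (400,290) and the round knob's mark at (583,158) have not moved, and the gripper is clear.

```bash
python3 -c "
from workcell import arm, cams, read_state
print(arm.finish_job())"
```

```text
the job is handed in; nothing more can be done
None
```

The purge knob was turned clockwise to its stop, held there for about a second and released; it sprang back to rest, the post and current knob did not move, and the job is handed in.

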